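Lock the coffee caddy's cup drawer with the push stick

TASK

Lock the cup drawer of the grey caddy for carrying: take the wooden push stick and with its tip gently feed the loose aluminium bar along the guide channel on the caddy until it is fully home against the stop and the spring pawl can drop behind it. Then draw the stick out and lay it flat on the table, clear of the caddy. Do not touch the bar with the fingers, do not force the bar or the stick, and leave the other things on the table where they are.

Things in the scene. Friction and masses are not known exactly. Their poses are not given: they have to be found in the camera images.
- caddy: Grey plastic drawer caddy, fixed, 150 (x) x 170 (y) x 85 mm (z); origin at the centre of its underside, z up. The shut drawer's front is on its +x side. On its flat top a straight open-topped guide channel runs along caddy +y, centred on caddy x = 30 mm: 17 mm wide, walls 5 mm thick and 18 mm high. It begins at the caddy's edge, y = -85 mm; before the edge is only air.
- channel_mouth (a point): On the channel floor (caddy x = 30, y = -64, z = 85 mm), on its centre line, where the 17 mm wide part begins; from there back to the caddy's edge the walls flare to about 29 mm apart.
- channel_end (a point): On the channel floor (caddy x = 30, y = 38, z = 85 mm). A dark steel keeper over the channel's far end (38 mm wide, its top 31 mm above the floor) carries the end stop and the pawl. It is clamped anywhere in a 32 mm adjustment, not told: the stop's face is 0 to 32 mm beyond this point along caddy +y, so the bar's home must be felt.
- bar: Loose aluminium locking bar, 14 (x) x 44 (y) x 14 mm (z), 20 to 45 g; origin at the centre of its underside. It starts in the channel's mouth, y along the channel; its rear face, to be pushed, is 22 mm from the origin at -y. Home: front face at the stop, origin at caddy y = 16 to 48 mm. It slides with a few N, more under the pawl; at the stop force climbs steeply. Never push with over 12 N.
- pawl (a joint): Spring pawl angle, rad: 0 is down, grows as it is lifted. A 10 mm wide arm sloping forward and down into the channel; bar or stick pushed along +y lifts it easily (2 N spring). About 0.24 on the bar; stays up 0.05 to 0.2 on the stick, and drops behind the bar only when the stick is drawn out. It clears the bar only if the bar is within about 3 mm of the stop.
- stick: Loose wooden push stick, about 50 g, lying along its x axis with its tip at +x: a slat 200 mm long (x from -80 to +120 mm), 12 mm wide (y), 10 mm high (z from 0), with a raised grip block on it from x = -55 to -5 mm, 16 mm wide, up to z = 34 mm. Origin on its underside at x = y = 0, close to the centre of mass, z up. Do not press it on the caddy with over 15 N.
- stick_tip (a point): Centre of the stick's flat front end (stick x = 120 mm, 5 mm above its underside).
- stick_grip (a point): Grasp point in the stick's grip block (stick x = -30 mm, 23 mm above its underside); take it from above across the 16 mm width.
- jebena: Bystander: clay coffee pot, 210 mm high, 140 mm wide, standing on the ring; origin at the centre of its underside.
- ring: Bystander: white ceramic ring under the jebena, 110 mm across, 20 mm high; origin at the centre of its underside.
- enamel_box: Bystander: green enamel box with lid and latch, 104 x 144 x 73 mm; origin at the centre of its underside.
- cup: Bystander: white handleless coffee cup, 66 mm across, 50 mm high; origin at the centre of its underside.
- tongs: Bystander: small steel tongs lying flat, 155 mm long along y, 36 mm wide, 10 mm high; origin at its middle on the table.
Things that resemble listed ones, but are neither listed nor needed, are in the scene too. Several things look just like the caddy: the one meant starts nearest to the robot's base.

How it is judged:
On the way, in this order (a step that is already met when the one before it is completed fails the run):
1. the stick, off the table, pushes the bar under the pawl and lifts it (contact force between stick and bar above 0.3 N and value of joint pawl above 0.15 rad and height (world z) of stick above 0.07 m), for 0.1 s.
2. the bar is home, the stick is drawn out and the pawl has dropped behind the bar (y of bar in the frame of caddy above 0.009 m and value of joint pawl below 0.05 rad), for 0.2 s.
At the end, for the whole second after the job is handed in: The bar lies home in the channel (origin past caddy y = 9 mm, within 5 mm of the channel's centre line and floor level) with the pawl down behind it (angle under 0.05 rad); the stick lies at rest on the table (origin lower than 15 mm, tip lower than 20 mm), not touching the caddy (all of step 2 and x of bar in the frame of caddy between 0.025 and 0.035 m and z of bar in the frame of caddy between 0.08 and 0.09 m and height (world z) of stick between -0.01 and 0.015 m and height (world z) of stick_tip below 0.02 m and contact force between stick and caddy below 0.1 N and linear speed of each of stick, bar below 0.02 m/s).
It fails at once if the bar is touched by the fingers or the arm (contact force between any of the fingers, the arm and bar above 0.5 N).
It fails at once if the stick pushes the bar with more than 12 N (contact force between stick and bar above 12 N).
It fails at once if the stick is forced against the caddy with more than 15 N (contact force between stick and caddy above 15 N).
It fails at once if the robot knocks the caddy with more than 15 N (contact force between any of the fingers, the arm and caddy above 15 N).
It fails at once if a bystander is displaced by more than 20 mm (distance of any of jebena, ring, enamel_box, cup, tongs from where it was at the start of the episode above 0.02 m).
It also fails if it takes over 56 s, if anything falls off the work surface, if the arm or the gripper's body presses on something with over 40 N, if the wrist force passes 120 N, or if a joint passes its speed limit or range.

ROBOT

A 7-joint arm with a two-finger parallel gripper is mounted at the origin on the work surface. World frame = base frame: x ahead of the robot, y to its left, z up, the work surface at z = 0. Lengths are in m, angles in rad, forces in N, time in s.
With the tool pointing down it reaches from about 0.4 to 0.85 m from the base axis. Payload 4.5 kg.
Tool frame: the origin (TCP) lies on the centre line of the jaws, within the pads' length; the fingertips stand 19 mm ahead of it and the grasp point (between the pads) is the TCP; z points along the fingers, y is the line along which they close (so a half turn about z gives the same grasp; the last joint's range is limited). The gripper opens to 85 mm and grips with 20 to 120 N. Pads are 22 mm wide; open, the fingers measure 114 mm over their backs; the gripper's body (76 mm by 85 mm) begins 54 mm behind the grasp point. The pads swing forward as they close: fully open they stand 13 mm farther back than shut.
Start: joints at [-1.129, 0.689, -0.195, 1.565, 0.157, 0.902, -0.215], TCP at [0.248, 0.574, 0.25] pointing down, gripper open.
Joint ranges: [-3.01, 3.01], [-0.46, 2.08], [-1.47, 1.51], [0.13, 2.56], [-1, 4.14], [0.04, 2.09], [-2.66, 2.66]. Speed limits (rad/s): [2.57, 2.57, 3.14, 3.14, 3.14, 3.14, 3.14].

INTERFACE

Orientations are given as a unit quaternion [w, x, y, z].
In Python, from rig import observe, read_camera, camera_info, finish_job gives the robot as it stands.
- The arm moves only by the shell command python3 -m crank 'ROWS' [FORCE]. ROWS is text: rows parted by semicolons, each of 7 numbers parted by spaces: the finger opening in cm, from 0 to 8.54, then the shift along the tool's x, y, z in cm, then the turn, a rotation vector about the tool's x, y, z in degrees. A call has 1 to 10 rows; each row shifts and turns the commanded pose from where the row before left it, along the tool's axes as they then stand; what a row does not reach is not made up. A row lasts 1/10 s, in which the tool goes at most 50 mm and 8.59 degrees, less where a joint would pass 70% of its speed; a pose out of reach is approached as far as the arm can. A call with a gripper value outside its range is refused whole. The fingers move at their own pace and stop on an object; FORCE is the grip in N (left out, the last holds). Time passes only in rows, so rows that do not move let the fingers close. It gives the time, the measured TCP pose, the force, the opening and the grip force at its end, in the units of the state.
- observe(): the state, without advancing time (a new reading comes with each control period).
- read_camera(name): name is "scene" or "top"; returns the picture (400x640x3 uint8, red, green, blue); there is no depth.
- camera_info(name): a dict with "mtx" (3x3 intrinsics, pixels), "cam_to_world" (4x4, takes a point from camera to world coordinates). Camera axes: x right, y up, looking along -z (the intrinsics and any distortion apply to the point x, -y, -z); pixel columns grow to the right and rows downward; lengths in m; the calibration is good to about 2 mm. A picture is of the moment at which its call begins. camera_info takes no time and is no camera call.
- finish_job(): hands the job in; it is judged then, once.
The state is a dict: "time_s": time; "q": joint angles; "qd": joint speeds; "joint_torque": joint torques, N m; "ee_pos": TCP position; "tcp_rot": TCP orientation; "force": force on the tool from outside, world axes, zero at the start; "moment": the same for the moment, N m; "grip_width": opening from 0.0 (shut) to 1.0 (fully open); "gripper_force": force on a finger pad.
Only numpy, scipy, OpenCV 4.12 (cv2) and the standard library are available. Lean on these libraries where they do the work, as an engineer would, in place of code of your own. Each camera call takes 0.05 s, during which the arm holds its last target. There are 200 camera calls.

## Working session

There is one attempt and no reset: what is moved stays moved. The work goes in short steps, Python scripts to look and compute and a shell command to move; the robot and the scene stay as the last step left them, time stands still between calls to the robot, and variables do not carry over. Pictures are saved under pics/ and viewed, at most 10 in all, crops included, and the job is handed in when it is done.

```bash
mkdir -p pics; ls
python3 - <<'E'
from rig import *
import cv2
for n in("scene","top"):
    cv2.imwrite(f"pics/{n}0.png",read_camera(n)[:,:,::-1]); i=camera_info(n); print(n,i)
print(observe())
E
```

```text
pics
scene {'mtx': array([[492.21473394,   0.        , 314.77602546],
       [  0.        , 492.21473394, 208.94576335],
       [  0.        ,   0.        ,   1.        ]]), 'cam_to_world': array([[-0.5839298 , -0.52515221,  0.61906473,  1.42122925],
       [ 0.81162541, -0.39366013,  0.43162009,  0.69185438],
       [ 0.01703486,  0.7544845 ,  0.65609676,  0.99411665],
       [ 0.        ,  0.        ,  0.        ,  1.        ]])}
top {'mtx': array([[450.43933875,   0.        , 325.52803385],
       [  0.        , 450.43933875, 200.83247631],
       [  0.        ,   0.        ,   1.        ]]), 'cam_to_world': array([[-0.02720232,  0.98494601, -0.17070852,  0.33442225],
       [-0.99943237, -0.03019259, -0.01494477,  0.06345597],
       [-0.01987392,  0.17020508,  0.98520823,  1.30515391],
       [ 0.        ,  0.        ,  0.        ,  1.        ]])}
{'time_s': 0.1, 'q': array([-1.12920186,  0.68991429, -0.19453447,  1.56622786,  0.15732936,
        0.90252636, -0.21513111]), 'qd': array([-9.47300138e-05, -1.42338363e-03,  1.43219263e-05, -2.11580298e-03,
       -6.59116924e-04, -4.25932607e-05,  5.83796815e-04]), 'joint_torque': array([-4.60512369e-03, -5.40595722e+01, -1.27154801e+00, -1.58982861e+01,
        9.45714419e-03,  4.45745725e-03, -8.35880144e-06]), 'ee_pos': array([0.24768651, 0.57322432, 0.24955899]), 'tcp_rot': array([-1.01883577e-04,  2.02451535e-01,  9.79291923e-01, -8.34118379e-04]), 'force': array([-0.92772356,  0.74037159,  0.20860162]), 'moment': array([-0.05251064, -0.0267696 , -0.00875199]), 'gripper_force': 0.0, 'grip_width': 1.00274484517955}
```

View pics/scene0.png

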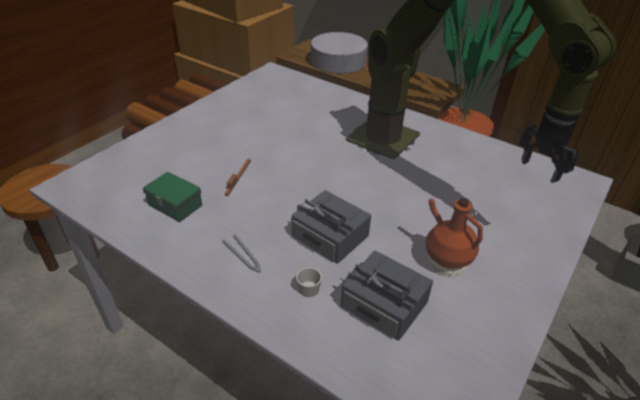

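View pics/top0.png

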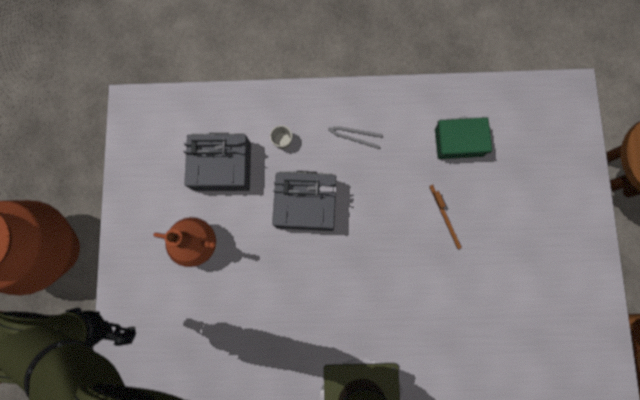

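The near caddy (the one I want) is at top pixel (305,200) and scene (331,225). The lookalike is at (217,162) and (386,292). The stick lies at top (437,187)-(460,248) with its grip block near (440,200), and its tip appears to be at (460,248). Next I'll check both in a close crop.

```bash
cat > h.py <<'E'
import numpy as np, cv2
from rig import *
def cast(n,px,z):
    i=camera_info(n);px=np.atleast_2d(px).astype(float)
    d=np.c_[px,np.ones(len(px))]@np.linalg.inv(i["mtx"]).T*[1,-1,-1]
    T=i["cam_to_world"];d=d@T[:3,:3].T;o=T[:3,3]
    return o+d*((z-o[2])/d[:,2])[:,None]
def proj(n,P):
    i=camera_info(n);T=i["cam_to_world"];c=(np.atleast_2d(P)-T[:3,3])@T[:3,:3]*[1,-1,-1]
    u=c@i["mtx"].T;return u[:,:2]/u[:,2:]
E
python3 - <<'E'
from h import *
t=cv2.imread("pics/top0.png");s=cv2.imread("pics/scene0.png")
R=lambda im,x,y,w,h,k:cv2.resize(im[y:y+h,x:x+w],None,fx=k,fy=k,interpolation=cv2.INTER_CUBIC)
a=R(t,264,162,80,75,5);b=R(s,284,180,96,75,4);c=R(t,424,180,50,75,4);
d=R(s,215,150,50,56,4)
W=np.zeros((600,800,3),np.uint8);W[:375,:400]=a;W[:300,400:784]=b;W[300:600,420:620]=c;W[300:524,600:800]=d
W=cv2.convertScaleAbs(W,alpha=1.6);cv2.imwrite("pics/c1.png",W)
for n,im in(("top",t),("scene",s)):
    hsv=cv2.cvtColor(im,cv2.COLOR_BGR2HSV)
    m=cv2.inRange(hsv,(3,120,60),(20,255,255)); box=(424,180,474,255) if n=="top" else(215,150,260,206)
    k=np.zeros_like(m);k[box[1]:box[3],box[0]:box[2]]=255;m&=k
    c=max(cv2.findContours(m,0,1)[0],key=cv2.contourArea)
    p=c[:,0];v=cv2.fitLine(c,cv2.DIST_L2,0,.01,.01).ravel();pr=(p-v[2:])@v[:2]
    print(n,cv2.contourArea(c),p[pr.argmin()],p[pr.argmax()],cast(n,[p[pr.argmin()],p[pr.argmax()]],.01),cv2.minAreaRect(c))
E
```

```text
top 167.5 [431 186] [459 247] [[ 0.59334878 -0.22612752  0.01      ]
 [ 0.41365201 -0.2936853   0.01      ]] ((446.33966064453125, 215.8949737548828), (67.1180419921875, 5.8210129737854), 65.69544982910156)
scene 45.5 [229 183] [249 160] [[ 0.55519304 -0.2517632   0.01      ]
 [ 0.42040054 -0.28530841  0.01      ]] ((239.50003051757812, 172.00001525878906), (4.949747085571289, 30.405588150024414), 45.0)
```

View pics/c1.png

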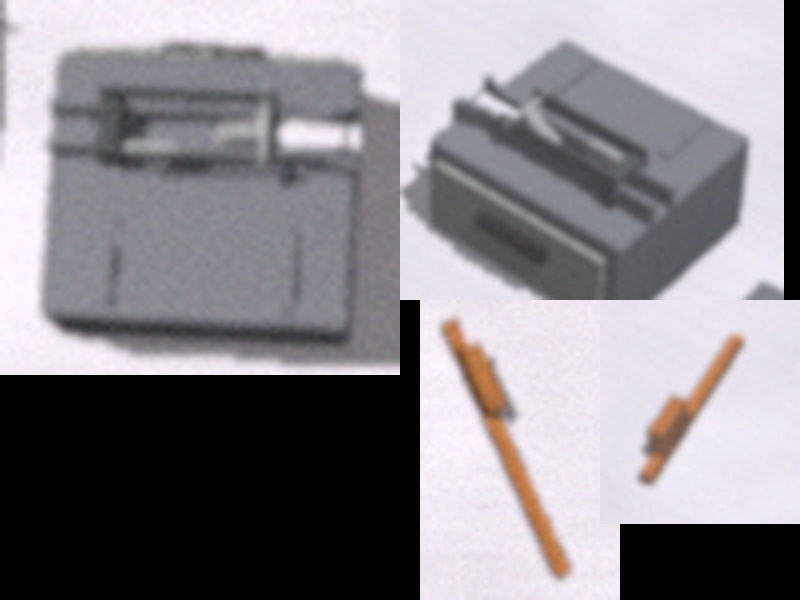

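The crops confirm the choice. The near caddy has the bright bar in its mouth on the right (−y) side at top pixel (327,189), and the keeper and pawl lie to its left. The stick's grip block is near the upper end, so its tip is at top (460,248). Now the finer caddy geometry.

Run:
```python
from h import *
import numpy as np
f=lambda n,k:cv2.cvtColor(np.mean([read_camera(n).astype(float) for _ in range(k)],0).astype(np.uint8),cv2.COLOR_RGB2BGR)
t=f("top",5);s=f("scene",5);cv2.imwrite("pics/tA.png",t);cv2.imwrite("pics/sA.png",s)
R=lambda im,x,y,w,h,k:cv2.resize(im[y:y+h,x:x+w],None,fx=k,fy=k,interpolation=cv2.INTER_CUBIC)
W=np.zeros((590,800,3),np.uint8)
W[:240,:720]=R(t,270,176,72,24,10);W[240:590,:600]=R(s,292,191,60,35,10)
W=cv2.convertScaleAbs(W,alpha=1.5)
for i in range(0,800,50): cv2.line(W,(i,0),(i,5),(0,0,255),1);cv2.line(W,(i,240),(i,245),(0,0,255),1)
cv2.imwrite("pics/c2.png",W)
# stick midline & block
p=lambda cx,cy:(424+(cx-420+.5)/4-.5,180+(cy-300+.5)/4-.5)
print(cast("top",[p(448,323),p(564,572)],.01), cast("top",[p(475,348),p(498,412)],.034))
q=lambda cx,cy:(215+(cx-600+.5)/4-.5,150+(cy-300+.5)/4-.5)
print(cast("scene",[q(645,478),q(738,340)],.01))
```

```text
[[ 0.59524387 -0.22516188  0.01      ]
 [ 0.41182828 -0.29531852  0.01      ]] [[ 0.57158853 -0.23780558  0.034     ]
 [ 0.52485145 -0.25085379  0.034     ]]
[[ 0.6026297  -0.2205301   0.01      ]
 [ 0.41847989 -0.28643789  0.01      ]]
```

View pics/c2.png

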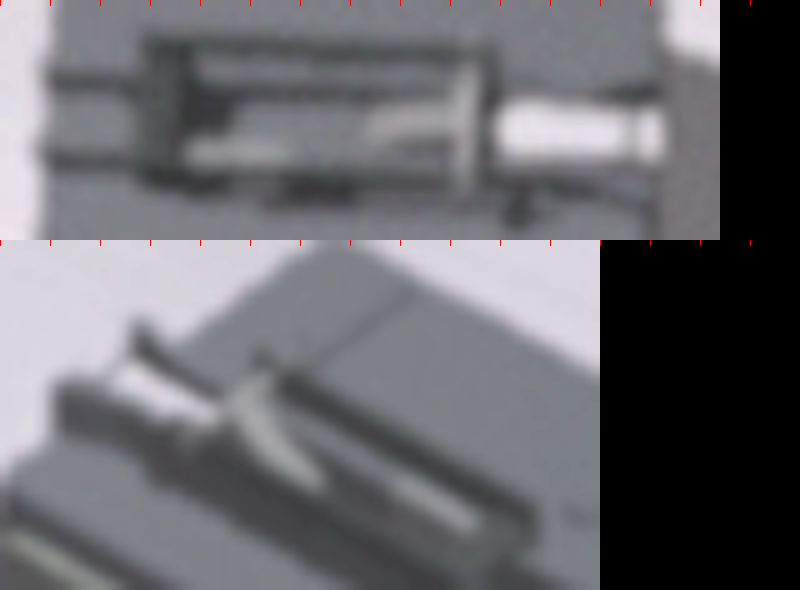

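Run:
```python
from h import *
T=lambda x,y:(270+(x+.5)/10-.5,176+(y+.5)/10-.5)
S=lambda x,y:(292+(x+.5)/10-.5,191+(y-240+.5)/10-.5)
P=lambda l,n,p,z:print(l,cast(n,p,z).round(4).tolist())
P("wall left ends centre","top",[T(48,120)],.103)
P("bar top ends","top",[T(495,130),T(632,132),T(663,133)],.099)
P("keeper corners","top",[T(148,42),T(148,188),T(490,55),T(490,195)],.116)
P("caddy L,R edges","top",[T(53,20),T(46,220),T(660,20),T(655,225)],.085)
P("scene bar","scene",[S(100,375),S(118,372),S(210,415)],.099)
P("scene keeper top far end","scene",[S(540,520)],.116)
t=cv2.imread("pics/tA.png");g=t.mean(2)
# bar rows centre by intensity-weighted column profile
for x in (322,325,328,331): 
    c=g[183:196,x];w=np.clip(c-c.min()-30,0,None);print(x,(w*np.arange(183,196)).sum()/w.sum(),cast("top",[x,(w*np.arange(183,196)).sum()/w.sum()],.099).round(4))
print(g[189,318:342].round())
# walls (dark) rows at left end
for x in (276,278,280): print(x,g[180:196,x].round())
# caddy vertical extents along column
for x in (285,300,320): print(x,g[164:180,x].round(),g[216:236,x].round())
```

```text
wall left ends centre [[0.5838, 0.2203, 0.103]]
bar top ends [[0.578, 0.0985, 0.099], [0.5763, 0.0611, 0.099], [0.5757, 0.0527, 0.099]]
keeper corners [[0.6018, 0.1913, 0.116], [0.5616, 0.1918, 0.116], [0.5952, 0.0989, 0.116], [0.5568, 0.0998, 0.116]]
caddy L,R edges [[0.6158, 0.2211, 0.085], [0.5594, 0.2234, 0.085], [0.6105, 0.0524, 0.085], [0.5528, 0.0556, 0.085]]
scene bar [[0.5819, 0.0611, 0.099], [0.5778, 0.0644, 0.099], [0.5773, 0.0958, 0.099]]
scene keeper top far end [[0.5751, 0.2026, 0.116]]
322 188.44017467248906 [[0.578  0.0905 0.099 ]]
325 188.45029239766083 [[0.5778 0.0823 0.099 ]]
328 188.70100783874582 [[0.5768 0.0741 0.099 ]]
331 188.89302325581394 [[0.576  0.0659 0.099 ]]
[ 69.  95. 135. 151. 151. 151. 152. 151. 152. 151. 152. 152. 151. 147.
 130. 124. 140. 138. 105.  80.  78.  79.  79.  78.]
276 [88. 87. 82. 66. 58. 72. 82. 89. 88. 87. 80. 63. 57. 72. 85. 87.]
278 [86. 86. 81. 66. 57. 73. 84. 87. 86. 87. 81. 65. 59. 72. 85. 89.]
280 [87. 88. 83. 67. 58. 71. 83. 87. 88. 88. 82. 66. 58. 73. 83. 88.]
285 [153. 153. 151. 152. 152. 151. 143. 125.  97.  84.  84.  86.  85.  85.
  79.  66.] [ 83.  82.  81.  81.  81.  79.  78.  82.  80.  67.  47.  37.  50.  74.
 105. 133. 148. 153. 150. 150.]
300 [152. 152. 154. 154. 153. 143. 112.  80.  79.  85.  85.  84.  85.  86.
  84.  75.] [ 85.  88.  88.  86.  87.  86.  87.  87.  86.  76.  58.  41.  38.  52.
  66.  78.  96. 126. 146. 149.]
320 [153. 151. 153. 152. 153. 153. 153. 148. 134. 114.  97.  87.  86.  85.
  85.  83.] [ 84.  83.  86.  86.  86.  87.  84.  85.  82.  82.  73.  57.  40.  36.
  52.  68.  75.  84. 106. 130.]
```

Run:
```python
from h import *
for n,f,b in(("top","tA",(424,178,474,256)),("scene","sA",(212,146,262,210))):
    im=cv2.imread(f"pics/{f}.png");b0=im[b[1]:b[3],b[0]:b[2]].astype(float)
    w=b0[:,:,2]-b0[:,:,0]; w=cv2.resize(w,None,fx=8,fy=8,interpolation=cv2.INTER_CUBIC)
    bg=np.median(w);m=(w-bg>0.45*(np.percentile(w,99)-bg)).astype(np.uint8)
    c=max(cv2.findContours(m,0,1)[0],key=cv2.contourArea)
    p=(c[:,0]+.5)/8-.5+b[:2]
    v=cv2.fitLine(p.astype(np.float32),cv2.DIST_HUBER,0,.01,.01).ravel();d=v[:2];pr=(p-v[2:])@d
    e=[p[pr<pr.min()+1].mean(0),p[pr>pr.max()-1].mean(0)]
    print(n,np.round(e,1).tolist(),cast(n,e,.01).round(4).tolist())
    # thickness profile for block extent
    M=np.argwhere(m)[:,::-1];M=(M+.5)/8-.5+b[:2];a=(M-v[2:])@d;l=(M-v[2:])@[-d[1],d[0]]
    for k in np.arange(np.floor(a.min()),a.max(),2):
        s=(a>=k)&(a<k+2); 
        if s.any(): print(int(k),l[s].min().round(1),l[s].max().round(1),end=" | ")
    print()
print(proj("scene",[[.5952,-.2252,.01],[.4118,-.2953,.01],[.4118,-.2953,.0]]),proj("scene",[[0.548,-.244,.034]]))
```

```text
top [[430.8, 185.2], [459.2, 247.8]] [[0.5958, -0.2257, 0.01], [0.4115, -0.2942, 0.01]]
-36 -1.0 2.7 | -34 -1.0 2.8 | -32 -1.2 2.8 | -30 -1.8 2.7 | -28 -3.8 2.4 | -26 -4.1 1.9 | -24 -4.3 1.9 | -22 -4.3 1.9 | -20 -4.1 2.0 | -18 -4.1 2.0 | -16 -4.2 1.9 | -14 -4.2 1.8 | -12 -4.0 2.2 | -10 -1.3 2.7 | -8 -1.4 2.7 | -6 -1.4 2.6 | -4 -1.4 2.5 | -2 -1.4 2.4 | 0 -1.4 2.5 | 2 -1.5 2.6 | 4 -1.6 2.6 | 6 -1.5 2.5 | 8 -1.5 2.4 | 10 -1.5 2.4 | 12 -1.5 2.5 | 14 -1.4 2.6 | 16 -1.5 2.6 | 18 -1.7 2.5 | 20 -1.7 2.4 | 22 -1.7 2.3 | 24 -1.6 2.5 | 26 -1.6 2.5 | 28 -1.6 2.5 | 30 -1.8 2.4 | 32 -1.7 2.2 | 
scene [[225.9, 193.9], [249.1, 158.7]] [[0.6016, -0.2213, 0.01], [0.4143, -0.2904, 0.01]]
-22 -0.8 2.8 | -20 -1.0 2.9 | -18 -1.0 2.8 | -16 -1.2 2.7 | -14 -2.2 2.4 | -12 -5.1 2.4 | -10 -5.1 1.8 | -8 -5.0 1.8 | -6 -5.0 1.6 | -4 -5.0 2.4 | -2 -4.9 2.5 | 0 -2.5 2.5 | 2 -1.2 2.4 | 4 -1.2 2.4 | 6 -1.1 2.5 | 8 -1.2 2.5 | 10 -1.2 2.4 | 12 -1.2 2.4 | 14 -1.2 2.3 | 16 -1.2 2.2 | 18 -1.2 2.2 | 20 -0.9 2.0 | 
[[226.4274814  192.36868623]
 [248.47794477 157.8266196 ]
 [248.68410288 160.20393326]] [[231.61290751 176.87222362]]
```

```bash
python3 -m crank '8.5 0 0 -4 0 0 0; 8.5 0 0 -4 0 0 0; 7 -3 -3.1 -1 0 0 0; 6 -3 -3.1 0 0 0 0;6 -3 -3.1 0 0 0 0;6 -3 -3.1 0 0 0 0;6 -3 -3.1 0 0 0 0;6 -3 -3.1 0 0 0 0;6 -3 -3.1 0 0 0 0;6 -3 -3.1 0 0 0 0' 30
python3 -m crank '6 -3 -3.1 0 0 0 0;6 -3 -3.1 0 0 0 0;6 -3 -3.1 0 0 0 0;6 -3 -3.1 0 0 0 0;6 -3 -3.1 0 0 0 0;6 -3 -3.1 0 0 0 0;6 -3 -3.1 0 0 0 0;6 -3 -3.1 0 0 0 0;6 -3 -3.1 0 0 0 0;6 -3 -3.1 0 0 0 0'
cat >> h.py <<'E'
from scipy.spatial.transform import Rotation as Ro
def st():
    o=observe();q=o["tcp_rot"];R=Ro.from_quat([q[1],q[2],q[3],q[0]]).as_matrix();return o,R
def go(target,yaw):
    "shift in tool axes (cm) to world target; turn about tool z (deg) to bring tool x to world yaw; tilt"
    o,R=st();print("t",o["time_s"],"pos",o["ee_pos"].round(4),"shift cm",(R.T@(np.array(target)-o["ee_pos"])*100).round(2))
    Rt=np.column_stack([[np.cos(yaw),np.sin(yaw),0],[np.sin(yaw),-np.cos(yaw),0],[0,0,-1]])
    print("turn",np.degrees(Ro.from_matrix(R.T@Rt).as_rotvec()).round(2),"yaw",np.degrees(np.arctan2(R[1,0],R[0,0])).round(2),"F",o["force"].round(2),"M",o["moment"].round(2),"q",o["q"].round(2),"grip",o["grip_width"].round(3),np.round(o["gripper_force"],1))
E
python3 -c "
from h import *
go([.5504,-.2424,.15],np.radians(-159.4))"
```

```text
time_s: 1.6
ee_pos: [0.3702, 0.2493, 0.3406]
tcp_rot: [0.0, 0.202, 0.979, 0.0]
force: [0.9, 0.7, -0.7]
grip_width: 0.701
gripper_force: 0.0
time_s: 2.6
ee_pos: [0.5227, -0.1543, 0.3405]
tcp_rot: [0.0, 0.202, 0.979, 0.0]
force: [1.6, 0.8, -0.4]
grip_width: 0.703
gripper_force: 0.0
t 2.6 pos [ 0.5227 -0.1543  0.3405] shift cm [-6.02 -6.99 19.05]Traceback (most recent call last):
  File "<string>", line 3, in <module>
    go([.5504,-.2424,.15],np.radians(-159.4))
    ~~^^^^^^^^^^^^^^^^^^^^^^^^^^^^^^^^^^^^^^^
  File "h.py", line 18, in go
    print("turn",np.degrees(Ro.from_matrix(R.T@Rt).as_rotvec()).round(2),"yaw",np.degrees(np.arctan2(R[1,0],R[0,0])).round(2),"F",o["force"].round(2),"M",o["moment"].round(2),"q",o["q"].round(2),"grip",o["grip_width"].round(3),np.round(o["gripper_force"],1))
                                                                                                                                                                                                          ^^^^^^^^^^^^^^^^^^^^^
AttributeError: 'float' object has no attribute 'round'
```

```bash
sed -i 's/o\["grip_width"\].round(3)/np.round(o["grip_width"],3)/' h.py
python3 -m crank '6 -3 -3.1 0 0 0 0;6 -1.5 -2 3 0 0 0;6 0 0 3 0 0 -7.3;6 0 0 3 0 0 -7.3;6 0 0 3 0 0 -7.3;6 0 0 3 0 0 -7.3;6 0 0 2 0 0 -7.3;6 0 0 2 0 0 -7.3; 6 0 0 0 0 0 0; 6 0 0 0 0 0 0'
python3 -c "
from h import *
go([.5504,-.2424,.15],np.radians(-159.4))"
```

```text
time_s: 3.6
ee_pos: [0.5435, -0.2174, 0.1505]
tcp_rot: [0.0, -0.176, 0.984, 0.0]
force: [-0.2, -0.1, 0.8]
grip_width: 0.698
gripper_force: 0.0
t 3.6 pos [ 0.5435 -0.2174  0.1505] shift cm [ 0.22 -2.58  0.05]
turn [ 0.01  0.01 -0.35] yaw -159.75 F [-0.22 -0.12  0.79] M [ 0.02  0.   -0.  ] q [ 0.46  0.78 -0.27  1.77  0.32  0.63  1.93] grip 0.698 0.0
```

```bash
python3 -m crank '6 0.2 -2.6 0 0 0 -0.3;6 0 0 2.5 0 0 0;6 0 0 2.5 0 0 0;6 0 0 2.5 0 0 0;6 0 0 2.5 0 0 0;6 0 0 1.6 0 0 0;6 0 0 1 0 0 0;6 0 0 0 0 0 0;6 0 0 0 0 0 0'
python3 -m crank '4 0 0 0 0 0 0;3 0 0 0 0 0 0;2 0 0 0 0 0 0;1 0 0 0 0 0 0;1 0 0 0 0 0 0;1 0 0 0 0 0 0;1 0 0 0 0 0 0;1 0 0 0 0 0 0' 40
python3 -c "
from h import *
go([.5504,-.2424,.023],np.radians(-159.4))"
```

```text
time_s: 4.5
ee_pos: [0.5514, -0.2425, 0.0252]
tcp_rot: [0.001, -0.18, 0.984, -0.0]
force: [0.7, 0.3, 1.5]
grip_width: 0.7
gripper_force: 0.0
time_s: 5.3
ee_pos: [0.551, -0.2425, 0.0249]
tcp_rot: [0.0, -0.18, 0.984, -0.0]
force: [-0.3, 0.3, 5.9]
grip_width: 0.182
gripper_force: 40.2
t 5.3 pos [ 0.551  -0.2425  0.0249] shift cm [0.05 0.03 0.19]
turn [-0.04  0.04  0.13] yaw -159.27 F [-0.31  0.31  5.94] M [0.01 0.11 0.02] q [ 0.45  0.99 -0.19  1.76  0.39  0.43  1.91] grip 0.182 40.2
```

```bash
python3 -m crank '1 0 0 -1 0 0 0;1 0 0 -3 0 0 0;1 0 0 -3 0 0 0;1 0 0 -3 0 0 0;1 0 0 -3 0 0 4;1 0 0 -2 0 0 8;1 0 0 0 0 0 8;1 0 0 0 0 0 8;1 0 0 0 0 0 8;1 0 0 0 0 0 8'
python3 -m crank '1 0 0 0 0 0 8;1 0 0 0 0 0 8;1 0 0 0 0 0 8;1 0 0 0 0 0 8;1 0 0 0 0 0 8;1 0 0 0 0 0 8;1 0 0 0 0 0 8;1 0 0 0 0 0 8;1 0 0 0 0 0 5.5;1 0 0 0 0 0 0'
python3 -c "
from h import *
go([.5658,-.13,.17],np.radians(87.1))"
```

```text
time_s: 6.3
ee_pos: [0.5503, -0.2421, 0.1746]
tcp_rot: [-0.0, 0.204, 0.979, 0.0]
force: [0.4, 0.2, -0.9]
grip_width: 0.177
gripper_force: 39.4
time_s: 7.3
ee_pos: [0.5505, -0.2417, 0.1743]
tcp_rot: [-0.0, 0.724, 0.69, 0.0]
force: [0.0, -0.2, -0.8]
grip_width: 0.176
gripper_force: 39.4
t 7.3 pos [ 0.5505 -0.2417  0.1743] shift cm [11.23  1.    0.44]
turn [-0.03 -0.03  0.16] yaw 87.26 F [ 0.   -0.21 -0.78] M [-0.02  0.05 -0.01] q [ 0.18  0.77  0.27  1.73 -0.3   0.69  0.57] grip 0.176 39.4
```

```bash
python3 -m crank '1 3.5 0.5 1 0 0 0.16;1 4 0.5 1 0 0 0;1 3 0 1.5 0 0 0;1 0.5 0 1.5 0 0 0;1 0 0 1 0 0 0;1 0 0 0 0 0 0;1 0 0 0 0 0 0'
python3 - <<'E'
from h import *
go([.5658,-.13,.114],np.radians(87.1))
f=lambda n,k:cv2.cvtColor(np.mean([read_camera(n).astype(float) for _ in range(k)],0).astype(np.uint8),cv2.COLOR_RGB2BGR)
t=f("top",3);s=f("scene",3);cv2.imwrite("pics/tB.png",t);cv2.imwrite("pics/sB.png",s)
R=lambda im,x,y,w,h,k:cv2.resize(im[y:y+h,x:x+w],None,fx=k,fy=k,interpolation=cv2.INTER_CUBIC)
W=np.zeros((600,800,3),np.uint8)
W[:240,:]=R(t,310,176,100,30,8);W[240:600,:800]=R(s,240,156,100,45,8)
cv2.imwrite("pics/c3.png",cv2.convertScaleAbs(W,alpha=1.4))
E
```

```text
time_s: 8.0
ee_pos: [0.566, -0.1348, 0.1147]
tcp_rot: [0.001, 0.725, 0.688, -0.0]
force: [-0.1, -0.2, -0.2]
grip_width: 0.181
gripper_force: 39.4
t 8.0 pos [ 0.566  -0.1348  0.1147] shift cm [ 0.47 -0.05  0.06]
turn [ 0.03  0.06 -0.11] yaw 86.99 F [-0.1  -0.18 -0.16] M [-0.08 -0.02  0.03] q [ 0.01  0.84  0.24  1.82 -0.37  0.52  0.45] grip 0.181 39.4
```

View pics/c3.png

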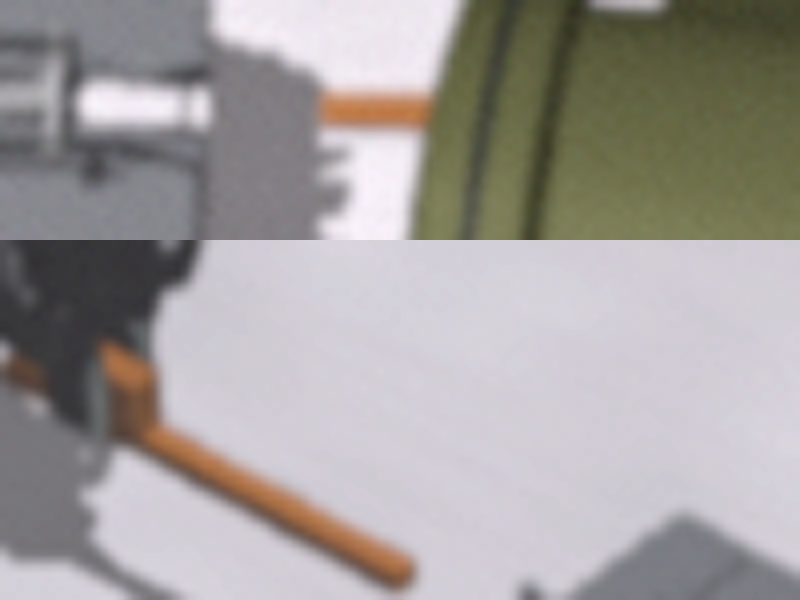

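Run:
```python
from h import *
g=cv2.imread("pics/tB.png").astype(float);w=g[:,:,2]-g[:,:,0]
for x in (352,356,360):
    c=np.clip(w[184:196,x]-15,0,None);r=(c*np.arange(184,196)).sum()/c.sum();p=cast("top",[x,r],.0995)[0];print(x,r.round(2),p.round(4),"line x",(.576+.05*(p[1]-.074)).round(4))
L=w[189,342:356];print(L.round())
gs=cv2.imread("pics/sB.png").astype(float);ws=gs[:,:,2]-gs[:,:,0]
print(ws[220:236-0,284:296].round().astype(int))
o,_=st();e=o["ee_pos"];print("expected tip top scene px",proj("scene",[[e[0]+.0075,e[1]+.15,.0995],[e[0]+.0075,e[1]+.15,.0895]]))
```

```text
352 189.18 [0.5733 0.0087 0.0995] line x 0.5727
356 189.24 [ 0.5728 -0.0021  0.0995] line x 0.5722
360 189.35 [ 0.5722 -0.013   0.0995] line x 0.5716
[-1.  0.  0.  0. -1.  0.  1. 18. 54. 77. 83. 84. 84. 81.]
[[-4 -3 -4 -3 -3 -4 -3 -2 -1 -1 -1 -2]
 [-4 -2 -3 -3 -3 -2 -3 -2 -1  1  0  0]
 [-4 -3 -3 -3 -1 -3 -2 -2 -1  0  1 -1]
 [-3 -4 -4 -3 -2 -2 -1  0 -2 -1 -1  0]
 [-3 -3 -4 -4 -2 -2 -3 -2 -2  0  0  0]
 [-3 -2 -2 -3 -2 -2 -2 -1 -2 -1  0 -1]
 [-3 -2 -2 -2 -1 -2 -2 -2 -2 -1 -1  0]
 [-3 -2 -2 -2 -3 -2 -3 -1 -1 -1 -1  0]
 [-3 -2 -1 -2 -1 -2 -3 -3 -3  0  0 -1]
 [-3 -3 -2 -1 -2 -2 -2 -2 -2 -1 -1  0]
 [-2 -3 -2 -2 -1 -1 -2 -3 -2 -2  0 -1]
 [-3 -3 -3 -3 -2 -2 -2 -2 -2 -1 -1 -1]
 [-5 -4 -3 -2 -3 -1 -2 -2 -1  0 -1  1]
 [-4 -3 -2 -2 -3 -2 -2 -3 -1  0 -1  0]
 [-3 -4 -5 -4 -3 -3 -1 -1 -1 -1 -1 -1]
 [-3 -3 -4 -3 -3 -3 -2 -2 -2 -2 -1  0]]
expected tip top scene px [[290.73547023 196.35279664]
 [290.78788297 199.04596799]]
```

```bash
python3 -m crank '1 1 -0.05 0.2 0 0 -0.1;1 1 0 0 0 0 0;1 1 0 0 0 0 0;1 0.3 0 0 0 0 0;1 0 0 0 0 0 0'
for i in 1; do python3 -m crank '1 0.3 0 0 0 0 0;1 0.3 0 0 0 0 0;1 0.3 0 0 0 0 0'; done
python3 -c "
from h import *
go([.5725,0,.1125],np.radians(87.1))"
```

```text
time_s: 8.8
ee_pos: [0.5674, -0.0986, 0.1122]
tcp_rot: [-0.0, 0.724, 0.69, 0.0]
force: [0.2, -0.7, 0.0]
grip_width: 0.182
gripper_force: 39.4
time_s: 9.1
ee_pos: [0.5677, -0.0912, 0.1123]
tcp_rot: [0.0, 0.725, 0.689, -0.0]
force: [-0.2, -0.7, -0.5]
grip_width: 0.184
gripper_force: 39.4
t 9.1 pos [ 0.5677 -0.0912  0.1123] shift cm [ 9.13  0.03 -0.02]
turn [0.01 0.01 0.04] yaw 87.14 F [-0.22 -0.66 -0.47] M [-0.09 -0.03  0.02] q [-0.06  0.84  0.25  1.84 -0.39  0.51  0.4 ] grip 0.184 39.4
```

```bash
for i in 1; do python3 -m crank '1 0.3 0 0 0 0 0;1 0.3 0 0 0 0 0;1 0.3 0 0 0 0 0;1 0.3 0 0 0 0 0'; python3 -m crank '1 0.3 0 0 0 0 0;1 0.3 0 0 0 0 0;1 0.3 0 0 0 0 0;1 0.3 0 0 0 0 0'; done
```

```text
time_s: 9.5
ee_pos: [0.5683, -0.0787, 0.1123]
tcp_rot: [-0.0, 0.724, 0.689, 0.0]
force: [-0.6, -0.3, -0.7]
grip_width: 0.18
gripper_force: 39.4
time_s: 9.9
ee_pos: [0.569, -0.0687, 0.1125]
tcp_rot: [0.001, 0.725, 0.689, -0.0]
force: [0.4, -4.6, -0.1]
grip_width: 0.186
gripper_force: 39.4
```

```bash
python3 -m crank '1 0.2 0 0 0 0 0;1 0.2 0 0 0 0 0'; python3 -m crank '1 0.2 0 0 0 0 0;1 0.2 0 0 0 0 0'
python3 - <<'E'
from h import *
f=lambda n,k:cv2.cvtColor(np.mean([read_camera(n).astype(float) for _ in range(k)],0).astype(np.uint8),cv2.COLOR_RGB2BGR)
t=f("top",3);s=f("scene",3)
R=lambda im,x,y,w,h,k:cv2.resize(im[y:y+h,x:x+w],None,fx=k,fy=k,interpolation=cv2.INTER_CUBIC)
W=np.zeros((600,800,3),np.uint8)
W[:240,:]=R(t,270,176,80,24,10);W[240:600,:800]=R(s,272,190,80,36,10)
cv2.imwrite("pics/c4.png",cv2.convertScaleAbs(W,alpha=1.4))
print(observe()["force"],observe()["ee_pos"])
E
```

```text
time_s: 10.1
ee_pos: [0.5691, -0.0636, 0.1124]
tcp_rot: [0.0, 0.725, 0.689, -0.0]
force: [-0.4, -4.2, 0.6]
grip_width: 0.179
gripper_force: 39.4
time_s: 10.3
ee_pos: [0.5693, -0.059, 0.1123]
tcp_rot: [0.0, 0.724, 0.689, 0.0]
force: [0.2, -4.9, -0.3]
grip_width: 0.178
gripper_force: 39.4
[ 0.18713992 -2.50642574 -0.23143833] [ 0.56925738 -0.05835232  0.11218991]
```

View pics/c4.png

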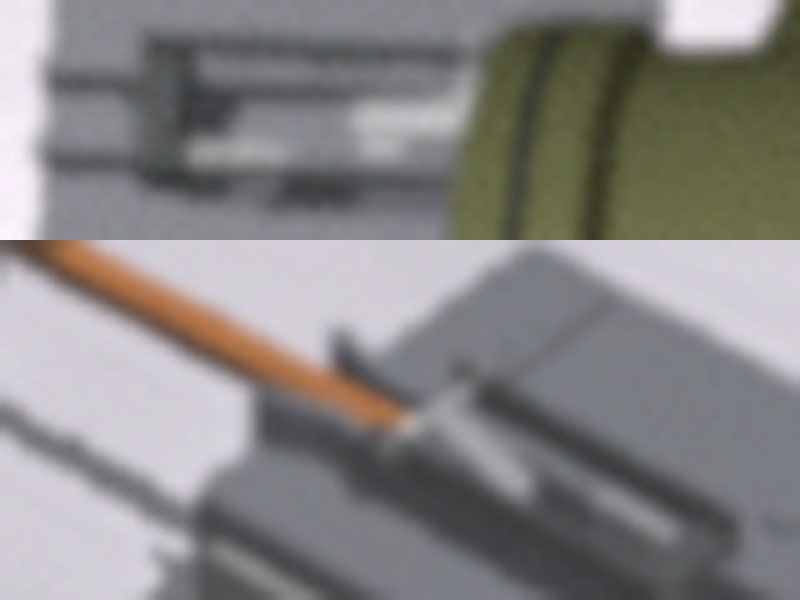

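The top view shows the bar's front already under the pawl at crop (350,115). The scene view shows the stick tip at crop (405,415) in the channel right behind the bar, so the feed is going well.

```bash
python3 -m crank '1 0.25 0 0 0 0 0;1 0.25 0 0 0 0 0;1 0.25 0 0 0 0 0'|grep -E "ee|force: \["; python3 -m crank '1 0.25 0 0 0 0 0;1 0.25 0 0 0 0 0;1 0.25 0 0 0 0 0'|grep -E "ee|force: \["; python3 -m crank '1 0.25 0 0 0 0 0;1 0.25 0 0 0 0 0;1 0.25 0 0 0 0 0'|grep -E "ee|force: \["
```

```text
ee_pos: [0.5696, -0.0514, 0.1123]
force: [0.2, -3.0, -0.0]
ee_pos: [0.57, -0.0438, 0.1123]
force: [0.0, -2.8, -0.2]
ee_pos: [0.5705, -0.0365, 0.1123]
force: [1.0, -2.9, 0.1]
```

```bash
python3 -c "
from h import *
go([.576+.05*(0.01-.074),.01,.1125],np.radians(87.1))"
```

```text
t 11.5 pos [ 0.5705 -0.0365  0.1123] shift cm [ 4.65  0.   -0.02]
turn [0.02 0.   0.07] yaw 87.17 F [ 0.99 -2.93  0.14] M [-0.7  -0.14 -0.03] q [-0.17  0.84  0.26  1.85 -0.41  0.5   0.32] grip 0.184 39.4
```

```bash
for k in 1; do python3 -m crank '1 0.2 0 0 0 0 0;1 0.2 0 0 0 0 0;1 0.2 0 0 0 0 0'|grep -E "ee|force: \["; python3 -m crank '1 0.2 0 0 0 0 0;1 0.2 0 0 0 0 0'|grep -E "ee|force: \["; python3 -m crank '1 0.15 0 0 0 0 0;1 0.15 0 0 0 0 0'|grep -E "ee|force: \["; done
```

```text
ee_pos: [0.5709, -0.0306, 0.1123]
force: [0.7, -3.3, 0.2]
ee_pos: [0.571, -0.0266, 0.1123]
force: [0.9, -3.1, -0.8]
ee_pos: [0.5712, -0.0236, 0.1124]
force: [0.2, -3.9, -1.5]
```

Bar front is near y≈0.170, so I'm switching to 1 mm rows.

```bash
python3 -m crank '1 0.1 0 0 0 0 0;1 0.1 0 0 0 0 0'|grep -E "ee|force: \["; python3 -m crank '1 0.1 0 0 0 0 0;1 0.1 0 0 0 0 0'|grep -E "ee|force: \["; python3 -m crank '1 0.1 0 0 0 0 0;1 0.1 0 0 0 0 0'|grep -E "ee|force: \["
```

```text
ee_pos: [0.5712, -0.0217, 0.1123]
force: [1.2, -3.7, -0.5]
ee_pos: [0.5714, -0.0197, 0.1123]
force: [1.9, -4.5, 0.4]
ee_pos: [0.5714, -0.0176, 0.1123]
force: [1.1, -4.1, -0.4]
```

```bash
python3 -m crank '1 0.1 0 0 0 0 0'|grep -E "ee|force: \["; python3 -m crank '1 0.1 0 0 0 0 0'|grep -E "ee|force: \["; python3 -m crank '1 0.1 0 0 0 0 0'|grep -E "ee|force: \["
```

```text
ee_pos: [0.5715, -0.0166, 0.1123]
force: [2.2, -5.0, -0.2]
ee_pos: [0.5715, -0.0156, 0.1123]
force: [1.1, -5.4, 0.0]
ee_pos: [0.5716, -0.0146, 0.1123]
force: [1.2, -5.0, -0.3]
```

```bash
python3 -m crank '1 0.1 0 0 0 0 0'|grep -E "ee|force: \["; python3 -m crank '1 0.1 0 0 0 0 0'|grep -E "ee|force: \["
```

```text
ee_pos: [0.5716, -0.0135, 0.1123]
force: [1.8, -3.8, -0.3]
ee_pos: [0.5713, -0.0119, 0.1122]
force: [1.6, -3.1, -1.7]
```

```bash
python3 -m crank '1 0.08 0.03 0 0 0 0'|grep -E "ee|force: \["; python3 -m crank '1 0.08 0.03 0 0 0 0'|grep -E "ee|force: \["; python3 -m crank '1 0.08 0 0 0 0 0'|grep -E "ee|force: \["
```

```text
ee_pos: [0.5715, -0.011, 0.112]
force: [1.7, -2.6, -2.1]
ee_pos: [0.5717, -0.0103, 0.112]
force: [1.5, -2.6, -1.1]
ee_pos: [0.5718, -0.0096, 0.112]
force: [0.8, -3.0, -1.8]
```

```bash
python3 -m crank '1 0.06 0 0 0 0 0'|grep -E "ee|force: \["; python3 -m crank '1 0.06 0 0 0 0 0'|grep -E "ee|force: \["
```

```text
ee_pos: [0.5718, -0.0093, 0.1121]
force: [1.0, -3.2, -1.7]
ee_pos: [0.5718, -0.0093, 0.1121]
force: [-0.2, -4.4, -1.2]
```

```bash
python3 -m crank '1 0.06 0 0 0 0 0'|grep -E "ee|force: \["; python3 -m crank '1 0.05 0 0 0 0 0'|grep -E "ee|force: \["
```

```text
ee_pos: [0.5719, -0.0092, 0.1122]
force: [-0.1, -5.1, -1.7]
ee_pos: [0.5718, -0.0092, 0.1122]
force: [0.1, -5.9, -0.7]
```

```bash
python3 -m crank '1 0.05 0 0 0 0 0'|grep -E "ee|force: \["; python3 -m crank '1 0.05 0 0 0 0 0;1 0 0 0 0 0 0'|grep -E "ee|force: \["
```

```text
ee_pos: [0.5718, -0.0091, 0.1123]
force: [-0.6, -7.5, -0.8]
ee_pos: [0.5718, -0.0091, 0.1124]
force: [-0.7, -7.3, -0.8]
```

Position holds while the force climbs, so the bar is home. Now I'll draw the stick out gently.

```bash
python3 -m crank '1 -0.3 0 0 0 0 0;1 -0.3 0 0 0 0 0;1 -0.5 0 0 0 0 0;1 -0.8 0 0 0 0 0;1 -1 0 0 0 0 0;1 -1 0 0 0 0 0;1 -1 0 0 0 0 0'|grep -E "ee|force: \["; python3 -m crank '1 -1.5 0 0 0 0 0;1 -2 0 0 0 0 0;1 -2 0 0 0 0 0;1 -2 0 0 0 0 0;1 -3 0 0 0 0 0;1 -3 0 0 0 0 0;1 0 0 0 0 0 0;1 0 0 0 0 0 0'
python3 - <<'E'
from h import *
f=lambda n,k:cv2.cvtColor(np.mean([read_camera(n).astype(float) for _ in range(k)],0).astype(np.uint8),cv2.COLOR_RGB2BGR)
t=f("top",3);s=f("scene",3)
R=lambda im,x,y,w,h,k:cv2.resize(im[y:y+h,x:x+w],None,fx=k,fy=k,interpolation=cv2.INTER_CUBIC)
W=np.zeros((600,800,3),np.uint8)
W[:240,:]=R(t,270,176,80,24,10);W[240:600,:800]=R(s,272,190,80,36,10)
cv2.imwrite("pics/c5.png",cv2.convertScaleAbs(W,alpha=1.4))
go([.5635,-.2,.0255],np.radians(87.1))
E
```

```text
ee_pos: [0.5699, -0.0577, 0.1125]
force: [-0.5, -0.5, 0.2]
time_s: 15.8
ee_pos: [0.5627, -0.1926, 0.1123]
tcp_rot: [0.0, 0.725, 0.688, -0.0]
force: [-0.0, 0.3, -1.0]
grip_width: 0.183
gripper_force: 39.5
t 16.1 pos [ 0.5635 -0.1896  0.1122] shift cm [-1.05  0.05  8.67]
turn [-0.01 -0.04  0.17] yaw 87.27 F [-0.   -0.82 -0.42] M [-0.    0.03  0.03] q [ 0.12  0.85  0.23  1.78 -0.34  0.55  0.52] grip 0.182 39.5
```

View pics/c5.png

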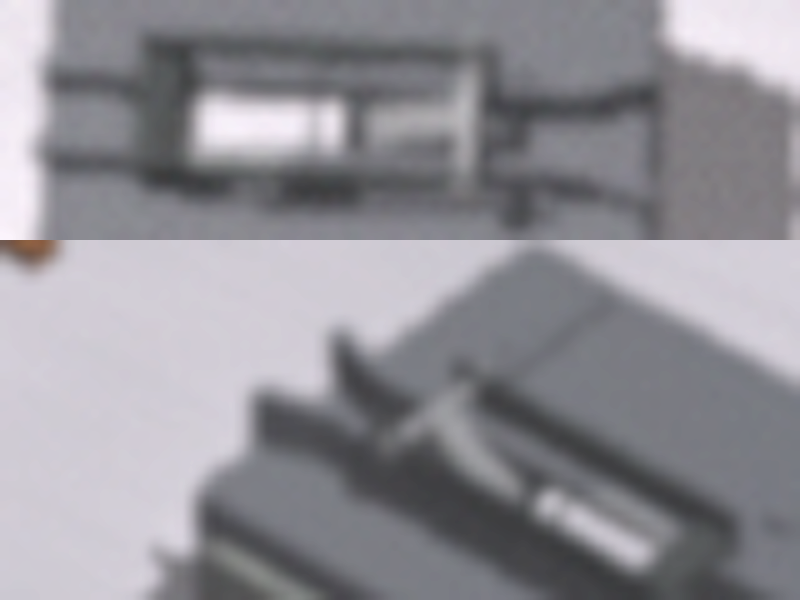

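The bar sits home against the keeper plate at top crop (195-350,130). The pawl arm ends just behind it at crop (365,125), where it was when down at the start. I'll lay the stick on the table now.

```bash
python3 -m crank '1 -3 0 1 0 0 0;1 -1 0 2.5 0 0 0;1 0 0 2 0 0 0;1 0 0 1.5 0 0 0;1 0 0 0.8 0 0 0;1 0 0 0.4 0 0 0;1 0 0 0.2 0 0 0;1 0 0 0.2 0 0 0;1 0 0 0 0 0 0'
```

```text
time_s: 17.0
ee_pos: [0.5617, -0.2306, 0.0267]
tcp_rot: [0.0, 0.724, 0.69, 0.0]
force: [0.6, 0.2, -1.1]
grip_width: 0.175
gripper_force: 39.5
```

```bash
python3 -m crank '1 0 0 0.1 0 0 0;1 0 0 0.05 0 0 0;1 0 0 0 0 0 0'|grep -E "ee|force: \["; python3 -m crank '2.2 0 0 0 0 0 0;3 0 0 0 0 0 0;5 0 0 0 0 0 0;5 0 0 -0.5 0 0 0;5 0 0 -2 0 0 0;5 0 0 -3 0 0 0;5 0 0 -4 0 0 0;5 0 0 -4 0 0 0;5 0 0 0 0 0 0;5 0 0 0 0 0 0'
python3 - <<'E'
from h import *
a=read_camera("top")[130:330,250:490,::-1];b=read_camera("scene")[140:300,200:440,::-1]
W=np.vstack([a,b]);cv2.imwrite("pics/c6.png",cv2.resize(W,None,fx=1.6,fy=1.6,interpolation=cv2.INTER_CUBIC))
E
```

```text
ee_pos: [0.5615, -0.2306, 0.0249]
force: [-0.9, -0.1, 0.3]
time_s: 18.3
ee_pos: [0.5619, -0.2308, 0.1611]
tcp_rot: [0.001, 0.724, 0.69, 0.001]
force: [-0.9, 0.5, -0.8]
grip_width: 0.587
gripper_force: 0.0
```

View pics/c6.png

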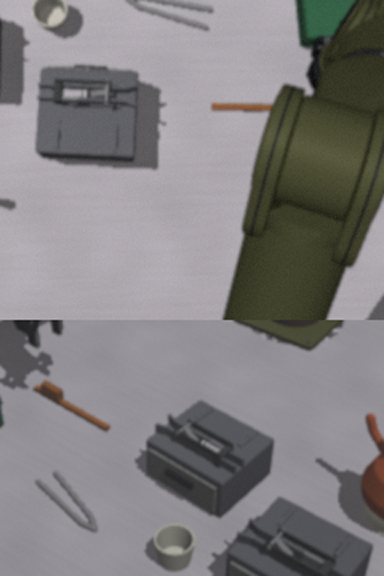

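The stick lies flat on the table at scene crop (40-108,385-428), clear of the caddy and out of the gripper. The bar is still home and the bystanders haven't moved.

```bash
python3 -c "
from rig import *
print(finish_job())"
```

```text
the job is handed in; nothing more can be done
None
```

The job is handed in, with no verdict returned: the pictures show the bar home with the pawl down behind it and the stick flat on the table clear of the caddy, and the highest push force I read was about 7.5 N.

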